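# Push the beech box home into the corner guard

## Robot

A 7-joint arm with a two-finger parallel gripper is mounted at the origin on the work surface. World frame = base frame: x ahead of the robot, y to its left, z up, the work surface at z = 0. Lengths are in m, angles in rad, forces in N, time in s.
With the tool pointing down it reaches from about 0.425 to 0.925 m from the base axis. Payload 6.8 kg.
Tool frame: the origin (TCP) lies between the finger pads; the fingertips stand 22 mm ahead of it and the grasp point (between the pads) lies 3 mm ahead of it (bot.tip_reach is the distance from the TCP to the fingertips, in m); z points along the fingers, x is the direction in which the jaws open and shut, and the axes are right-handed (so a half turn about z gives the same grasp; the last joint's range is limited). The gripper opens to 85 mm and grips with 20 to 120 N. Pads are 22 mm wide; open, the fingers measure 114 mm over their backs; the gripper's body (76 mm by 85 mm) begins 54 mm behind the grasp point. The pads swing forward as they close: fully open they stand 13 mm farther back than shut.
Start: joints at [1.078, 0.477, 0.022, 1.555, -0.011, 1.109, -0.083], TCP at [0.253, -0.626, 0.253] pointing down, gripper open.
Joint ranges: [-2.96, 2.96], [-0.34, 2.1], [-1.41, 1.46], [0.24, 2.44], [-1.37, 4.51], [0.17, 1.92], [-2.96, 2.96]. Speed limits (rad/s): [2.39, 2.39, 3.14, 3.14, 3.14, 3.14, 3.14].

## Interface

Orientations are given as a unit quaternion [w, x, y, z].
In Python, from station import bot gives the robot as it stands.
- The arm moves only by the tool step_arm, never from a script. Its argument "targets" is a list of rows, each a list of 5 numbers: the shift along the tool's x, y, z in mm, then the turn about the tool's z in degrees, then the closure, from 0 (fully open) to 1 (shut). In form: [[dx, dy, dz, spin, jaw], ...]. A call has 1 to 20 rows; each row is the pose to reach, as a shift and turn from the pose commanded when the call began, along the tool's axes at that moment; what a row does not reach only later rows make up. A row lasts 1/12 s, in which the tool goes at most 41.7 mm and 7.16 degrees, less where a joint would pass 70% of its speed; a pose out of reach is approached as far as the arm can. A call with a gripper value outside its range is refused whole. The fingers move at their own pace and stop on an object; "newtons" is the grip in N (left out, the last holds). Time passes only in rows, so rows that repeat a pose let the fingers close. It gives the time, the measured TCP pose, the force and the opening at its end, in the units of the state.
- bot.get_obs(): the state, without advancing time (a new reading comes with each control period).
- bot.read_camera(name): name is "side" or "top"; returns a dict with "frame" (384x512x3 uint8, red, green, blue), "z_map" (384x512 float32, m along the optical axis (not along the pixel's ray), 0 where there is no reading), "fov_y" (degrees; the focal length in pixels is half the picture's height over the tangent of half this angle, whatever the lens; pixels are square), "cx", "cy" (the principal point, pixels), "R" (3x3) and "t" (3): a world point X has camera coordinates R X + t. Camera axes: x right, y down, z forward; pixel columns grow to the right and rows downward; lengths in m; the calibration is good to about 2 mm. A picture is of the moment at which its call begins.
- bot.hand_in(): hands the job in, once; it reports no verdict.
The state is a dict: "t": time; "q": joint angles; "joint_vel": joint speeds; "joint_torque": joint torques, N m; "eef_pos": TCP position; "tool_rot": TCP orientation; "contact_force": force on the tool from outside, world axes, zero at the start; "torque": the same for the moment, N m; "gripper_width": opening from 0.0 (shut) to 1.0 (fully open).
Only numpy, scipy, OpenCV 4.12 (cv2) and the standard library are available. Lean on these libraries where they do the work, as an engineer would, in place of code of your own. Each camera call takes 0.05 s, during which the arm holds its last target.

## Task

With the fingertips, push the shut beech box along the sill until it is home in the corner of the brass guard rail: the long back, opposite the latch, flush along the long rail and its end flush against the short rail. Do not pinch, lift or tip the box; leave the monitor, jug, pill tower and magnifier where they stand, and finish with the hand clear.

Things in the scene. Friction and masses are not known exactly. Their poses are not given: they have to be found in the camera images.
- beech_box: Loose shut beech box, 96 mm (its x) by 140 mm (its y) by 55 mm high, about 0.4 to 0.85 kg, flat plain sides. Origin: centre of its underside. Its -x side, roughly towards the robot, carries the metal latch; its +x side is the plain back. It slides on the sill under a push of about 2 to 6 N and stays where it is left.
- latch (a point): Middle of the metal latch on the front of the box: a plate 16 mm wide and 24 mm high that stands 3 mm off the middle of the front side (from 25 to 49 mm above the box's underside). It does not move on the box.
- guard: L-shaped brass guard fixed to the sill, rails 22 mm high and 8 mm thick. Origin: the inner corner where the two inner faces meet, at sill height. The long rail's inner face is the plane x = 0 of this frame and runs 280 mm towards -y from the corner; the short rail's inner face is the plane y = 0 and runs 110 mm towards -x. The box's place is on the -x, -y side, with its centre 48 mm from the long rail and 70 mm from the short rail. It lies turned up to 12 degrees either way.
- monitor: Teal blood-pressure monitor, bystander, 100 by 130 by 56 mm high, standing to the right of the long rail's open end. Origin: centre of its underside.
- jug: White ceramic jug, bystander, 150 mm high, 104 mm across, handle reaching 81 mm to its +y. Origin: centre of its underside.
- pill_tower: Clear plastic pill tower of four fixed tiers, bystander, 62 mm across, 104 mm high. Origin: centre of its underside.
- magnifier: Steel magnifier lying flat, bystander, 14 mm high: lens ring 90 mm across centred 45 mm to its -y, handle reaching 112 mm to its +y. Origin: on the sill, between lens and handle.
Mind the look-alikes: they are no part of the job. What is meant by the beech_box is not blue, pink or red, and is the smaller of those in its own colour.

How it is judged:
By the outcome, as a careful person would: the job done as asked, in the order asked, and still so for the second after the job is handed in, with the robot touching nothing.
It also fails if it takes over 61 s, if anything falls off the work surface, if the arm or the gripper's body presses on something with over 40 N, if the wrist force passes 120 N, or if a joint passes its speed limit or range.

## Working session

There is one attempt and no reset: what is moved stays moved. The work goes in short steps, Python scripts to look and compute and a tool call to move; the robot and the scene stay as the last step left them, time stands still between calls to the robot, and variables do not carry over. Pictures are saved under pics/ and viewed, and the job is handed in when it is done.

Besides the shell and the picture viewer there is one more tool, called after ">>>" in YAML: its name, and indented under it one key for each argument. step_arm: Moves the arm, as the interface text tells. Its arguments: {"type":"object","properties":{"targets":{"type":"array"},"newtons":{"type":"number"}},"required":["targets"]}

```bash
ls; mkdir -p pics; python3 - <<'E'
from station import bot
import cv2,numpy as np
o=bot.get_obs();print(o)
for n in("side","top"):
    c=bot.read_camera(n);cv2.imwrite(f"pics/{n}0.png",cv2.cvtColor(c["frame"],cv2.COLOR_RGB2BGR))
    np.savez(f"{n}0.npz",**c);print(n,c["fov_y"],c["cx"],c["cy"],c["R"],c["t"])
E
```

```text
pics
{'t': 0.0, 'q': array([ 1.07786179,  0.47778846,  0.02233964,  1.55647011, -0.01152043,
        1.109291  , -0.0830996 ]), 'joint_vel': array([-9.73356129e-04,  1.30654264e-03, -4.15901781e-04, -4.92676459e-04,
        1.70074452e-04, -9.55770367e-05,  1.62306534e-03]), 'joint_torque': array([-9.08745028e-05, -5.96458590e+01,  1.60747737e+00, -2.81204313e+01,
        1.22833857e-02,  9.49329376e-03,  3.92941018e-06]), 'eef_pos': array([ 0.25318225, -0.62511476,  0.2523256 ]), 'tool_rot': array([-4.61225310e-04,  8.29281762e-01, -5.58829959e-01, -7.89665988e-04]), 'contact_force': array([ 0.01385976, -0.55574533,  0.14838632]), 'torque': array([-0.00794753, -0.0430296 , -0.03674866]), 'gripper_width': 0.9979866460215382}
side 45.395759286790955 257.80787631295595 189.79969916447308 [[-0.85558758 -0.51765463 -0.00189069]
 [-0.35080663  0.5824967  -0.73323414]
 [ 0.38066336 -0.62668276 -0.67997362]] [0.43163504 0.25889037 1.35809328]
top 48.405203286661596 258.98754848965626 196.58946978378012 [[ 0.0043547  -0.99993734  0.01031246]
 [-0.9963578  -0.00521687 -0.08511124]
 [ 0.08515971 -0.00990427 -0.99631809]] [-0.04592092  0.52682226  1.23692026]
```

View pics/top0.png

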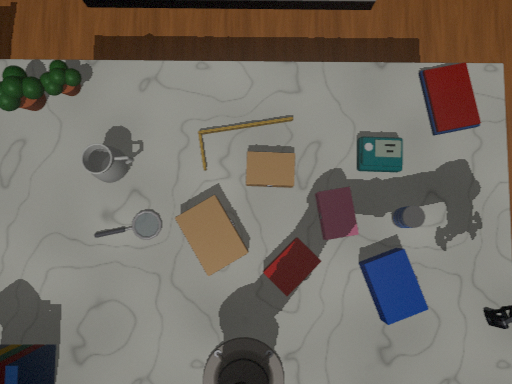

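View pics/side0.png

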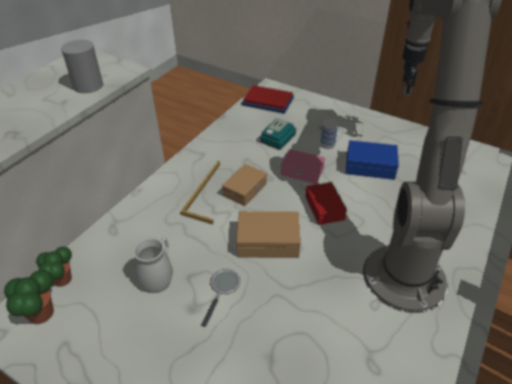

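The beech boxes are at top (271,168), small, and at (212,234), large. The others are blue, red and pink. The small one in beech colour fits, and I'll confirm it in a crop and measure it.

```bash
cat > h.py <<'E'
import numpy as np,cv2
def f(c): return 192/np.tan(np.radians(float(c["fov_y"]))/2)
def cast(c,uv,z):
    uv=np.atleast_2d(np.asarray(uv,float));R=c["R"];t=c["t"];F=f(c)
    d=np.c_[(uv[:,0]-c["cx"])/F,(uv[:,1]-c["cy"])/F,np.ones(len(uv))]@R
    o=-R.T@t
    return o+d*((z-o[2])/d[:,2])[:,None]
def pts(c):
    z=c["z_map"];v,u=np.mgrid[0:384,0:512];F=f(c)
    P=np.stack([(u-c["cx"])/F*z,(v-c["cy"])/F*z,z],-1)
    return (P-c["t"])@c["R"]
def big(m,n=1):
    k,l,s,ce=cv2.connectedComponentsWithStats(m.astype(np.uint8))
    o=np.argsort(-s[1:,4])[:n]+1
    return [(l==i) for i in o]
def beech(c):
    h=cv2.cvtColor(c["frame"],cv2.COLOR_RGB2HSV).astype(int);return (h[...,0]>7)&(h[...,0]<19)&(h[...,1]>70)&(h[...,2]>90)
E
python3 - <<'E'
import numpy as np,cv2
from h import *
t=dict(np.load("top0.npz"));s=dict(np.load("side0.npz"))
for n,c,(u,v,w,h) in(("t",t,(185,100,130,100)),("s",s,(170,140,150,120))):
    cr=cv2.cvtColor(c["frame"],cv2.COLOR_RGB2BGR)[v:v+h,u:u+w];cv2.imwrite(f"pics/crop_{n}.png",cv2.resize(cr,None,fx=5,fy=5,interpolation=cv2.INTER_CUBIC))
print(cv2.cvtColor(t["frame"],cv2.COLOR_RGB2HSV)[[168,234,119,150],[271,234-22,280,203]])
for n,c in(("t",t),("s",s)):
    P=pts(c)
    for m in big(beech(c),6):
        q=P[m];ys,xs=np.where(m);print(n,m.sum(),xs.mean(),ys.mean(),q.min(0),q.max(0))
E
```

```text
[[ 18 122 136]
 [ 17 110 142]
 [ 20 150 126]
 [ 22 124 117]]
t 20815 280.9649771799183 29.973768916646648 [ 0.40181368 -1.30862805 -0.77016363] [1.58854587 1.23459794 1.27767809]
t 3157 211.1384225530567 234.84098828001268 [ 0.29879472 -0.03091888 -0.00357905] [0.53317421 0.19292644 1.27767809]
t 1629 269.97053406998157 168.7292817679558 [ 0.41976767 -0.14948578 -0.00442708] [ 0.65708411 -0.00514787  1.27767809]
t 82 27.79268292682927 102.64634146341463 [0.77669519 0.59949518 0.05249398] [0.80511838 0.64565829 0.07508981]
t 52 67.86538461538461 88.90384615384616 [ 0.41976767 -0.03091888  0.04719756] [0.84945146 0.53403642 1.27767809]
t 2 212.5 131.5 [0.7234004  0.09541771 0.00734904] [0.72446779 0.09923284 0.01573476]
s 4994 189.74429315178213 104.60292350820986 [-0.05685432 -1.79192753 -0.77272385] [2.38371741 0.92372873 1.11411096]
s 2753 267.9215401380312 234.1205957137668 [-0.05685432 -0.00526525  0.00461208] [0.52308074 0.92372873 1.11411096]
s 907 246.08599779492835 181.67585446527013 [-0.05685432 -0.14773867  0.00548509] [0.65353281 0.92372873 1.11411096]
s 587 505.57069846678024 290.19250425894376 [-0.4525639  -1.02166619 -0.76418428] [-0.05685432  0.92372873  1.11411096]
s 105 45.714285714285715 298.2 [0.77428935 0.5986555  0.06246493] [0.8087962  0.63966437 0.07746712]
s 102 495.70588235294116 372.5686274509804 [-0.50674024 -0.3586297  -0.75899718] [-0.05685432  0.92372873  1.11411096]
```

View pics/crop_t.png

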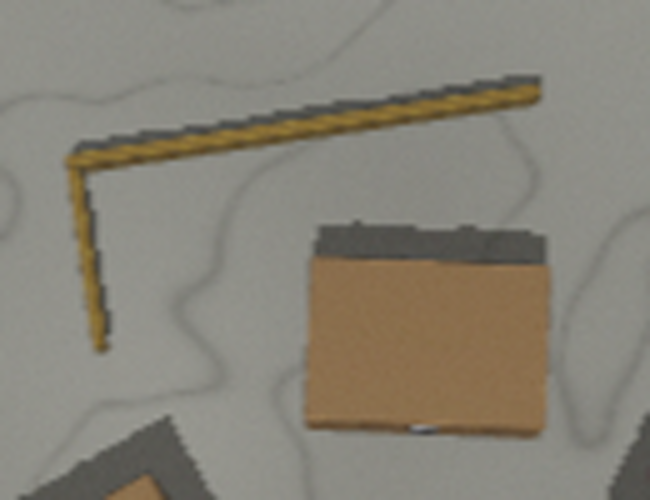

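View pics/crop_s.png

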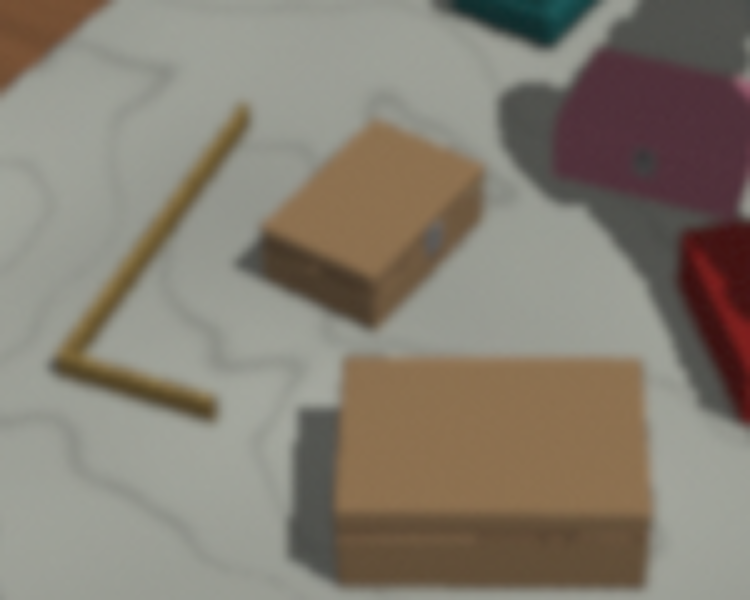

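```bash
cat >> h.py <<'E'
def boxfit(c,view):
    # top-face mask: beech colour + depth-height near 0.055
    P=pts(c);m=beech(c)&(abs(P[...,2]-0.055)<0.012)&(P[...,0]>0.5)&(P[...,0]<0.85)&(P[...,1]>-0.25)&(P[...,1]<0.12)
    return m
E
python3 - <<'E'
import numpy as np,cv2
from h import *
t=dict(np.load("top0.npz"));s=dict(np.load("side0.npz"))
for n,c in(("t",t),("s",s)):
    print(n,"cam",-c["R"].T@c["t"])
    P=pts(c)
    m=boxfit(c,n); ms=big(m,2)
    for q in ms:
        cs,_=cv2.findContours(q.astype(np.uint8),0,cv2.CHAIN_APPROX_NONE);k=max(cs,key=len)[:,0]
        w=cast(c,k,0.055)[:,:2]
        r=cv2.minAreaRect((w*1000).astype(np.float32));print(" box?",q.sum(),r, "z",np.median(P[q][:,2]))
    h=cv2.cvtColor(c["frame"],cv2.COLOR_RGB2HSV).astype(int)
    g=(h[...,0]>=17)&(h[...,0]<=28)&(h[...,1]>110)&(h[...,2]>70)&(P[...,0]>0.5)&(P[...,0]<0.85)&(P[...,1]>-0.25)&(P[...,1]<0.2)&(P[...,2]<0.035)&(P[...,2]>-.01)
    for q in big(g,3):
        k=np.argwhere(q)[:,::-1];w=cast(c,k,0.022)[:,:2];print(" rail?",q.sum(),k.min(0),k.max(0),w.min(0),w.max(0),np.median(P[q][:,2]))
        if q.sum()<100: continue
        cs,_=cv2.findContours(q.astype(np.uint8),0,cv2.CHAIN_APPROX_SIMPLE);k=max(cs,key=len)
        a=cv2.approxPolyDP(k,2.5,True)[:,0];print(np.c_[a,cast(c,a,.022)[:,:2]*1000].round(1).tolist())
E
```

```text
t cam [ 0.41976767 -0.03091888  1.27767809]
 box? 1577 ((606.6803588867188, -74.4016342163086), (137.8693389892578, 96.86319732666016), 88.04373168945312) z 0.055364126306437715
 box? 1 ((516.704833984375, 77.3453598022461), (0.0, 0.0), 0.0) z 0.05614625844311636
 rail? 426 [199 117] [292 169] [ 0.60828219 -0.14141762] [0.76729574 0.13653787] 0.021342318152451016
[[292.0, 117.0, 767.3, -141.4], [199.0, 131.0, 722.7, 136.5], [204.0, 169.0, 608.3, 119.9], [201.0, 133.0, 716.6, 130.5], [291.0, 120.0, 758.1, -138.4]]
 rail? 1 [254 185] [254 185] [ 0.56141224 -0.02850334] [ 0.56141224 -0.02850334] 0.021590117935873423
 rail? 1 [274 186] [274 186] [ 0.55876329 -0.08766933] [ 0.55876329 -0.08766933] 0.02133614612717258
s cam [-0.05685432  0.92372873  1.11411096]
 box? 758 ((601.474609375, -74.77863311767578), (141.8016815185547, 100.74420928955078), 87.9299087524414) z 0.057769295591625046
 rail? 217 [182 163] [218 222] [ 0.60523759 -0.13203123] [0.7580963  0.14417919] 0.01902333360160257
[[218.0, 163.0, 758.1, -132.0], [182.0, 213.0, 711.5, 143.9], [211.0, 222.0, 605.2, 127.6], [185.0, 209.0, 714.5, 123.9]]
```

```bash
python3 - <<'E'
import numpy as np,cv2
from h import *
t=dict(np.load("top0.npz"));c=t
P=pts(c)
h=cv2.cvtColor(c["frame"],cv2.COLOR_RGB2HSV).astype(int)
g=(h[...,0]>=14)&(h[...,0]<=30)&(h[...,1]>80)&(h[...,2]>60)
def fit(w):
    vx,vy,x,y=cv2.fitLine((w*1000).astype(np.float32),cv2.DIST_HUBER,0,.01,.01).ravel();return vx,vy,x,y
up=[];lo=[]
for u in range(212,288):
    v=np.where(g[110:140,u])[0]+110; up.append((u,v.min()-.5));lo.append((u,v.max()+.5))
for n,k,z in(("outer top",up,.022),("inner bottom",lo,0),("inner as top",lo,.022)):
    w=cast(c,k,z)[:,:2];vx,vy,x,y=fit(w);print(n,"yaw",np.degrees(np.arctan2(-vx*np.sign(vy),vy*np.sign(vy))),"x at y=0:",x-vx/vy*y)
l=[];r=[]
for v in range(138,166):
    u=np.where(g[v,190:225])[0]+190; l.append((u.min()-.5,v));r.append((u.max()+.5,v))
for n,k,z in(("left top",l,.022),("right top",r,.022),("right bottom",r,0)):
    w=cast(c,k,z)[:,:2];vx,vy,x,y=fit(w);print(n,"yaw",np.degrees(np.arctan2(vy,vx)) ,"y at x=.65:",y+vy/vx*(650-x))
# jug, monitor
for n,(u,v) in dict(jug=(97,160),mon=(380,153),mag=(147,223),bigbox=(212,234),pink=(337,213),red=(292,267),tower=(412,216)).items(): print(n,P[v,u].round(3))
E
```

```text
outer top yaw 9.123129 x at y=0: 747.22534
inner bottom yaw 9.1361475 x at y=0: 740.0806
inner as top yaw 9.135429 x at y=0: 734.48267
left top yaw 9.367222 y at x=.65: 128.61911
right top yaw 9.5415325 y at x=.65: 120.3517
right bottom yaw 9.536045 y at x=.65: 122.32552
jug [0.631 0.433 0.033]
mon [ 0.654 -0.395  0.052]
mag [0.448 0.288 0.008]
bigbox [0.417 0.088 0.078]
pink [ 0.478 -0.266  0.059]
red [ 0.324 -0.138  0.052]
tower [ 0.468 -0.464  0.107]
```

```bash
cat >> h.py <<'E'
from scipy.spatial.transform import Rotation as Ro
TH=np.radians(9.2);GX=np.array([np.cos(TH),np.sin(TH)]);GY=np.array([-GX[1],GX[0]]);CORNER=np.array([.7182,.1316])
def Rt(o): return Ro.from_quat(np.roll(o["tool_rot"],-1))
def plan(o,p,yaw_x):
    """shift in tool mm and spin deg to reach TCP p with tool x at heading yaw_x (deg)"""
    R=Rt(o).as_matrix();d=R.T@(np.asarray(p)-o["eef_pos"])*1000
    cur=np.degrees(np.arctan2(R[1,0],R[0,0]));print("cur yaw",cur,"spin",-(yaw_x-cur),"shift",d.round(1))
def gf(p): d=np.asarray(p)[:2]-CORNER;return np.array([d@GX,d@GY])*1000
E
python3 - <<'E'
from h import *
from station import bot
o=bot.get_obs();plan(o,[.518,-.089,.252],-80.8);plan(o,[.518,-.089,.020],-80.8);print(gf([.6067,-.0745]),gf([.518,-.089]))
E
```

```text
cur yaw -67.9513934670524 spin 12.8486065329476 shift [-397.6 -446.7    1. ]
cur yaw -67.9513934670524 spin 12.8486065329476 shift [-397.2 -446.8  233. ]
[-143.01720634 -185.6220318 ] [-232.89447027 -185.7540463 ]
```

>>> step_arm:
  targets:
    - [-40,-45,0,1,0]
    - [-80,-90,0,3,0]
    - [-105,-118,0,5,0]
    - [-130,-146,0,7,0]
    - [-157,-176,0,9,0]
    - [-184,-207,0,11,0]
    - [-210,-236,0,13,0]
    - [-237,-266,0,13,0]
    - [-264,-297,0,13,0]
    - [-290,-326,0,13,0]
    - [-317,-356,0,13,0]
    - [-344,-387,0,13,0]
    - [-370,-416,0,13,0]
    - [-398,-447,0,13,0]
    - [-398,-447,0,13,0]
    - [-398,-447,40,13,0]
    - [-398,-447,80,13,0]
    - [-398,-447,120,13,0]
    - [-398,-447,150,13,0]
    - [-398,-447,150,13,0]

```text
t: 1.77
eef_pos: [0.5137, -0.0885, 0.0976]
tool_rot: [0.003, 0.761, -0.649, -0.005]
contact_force: [-0.8, 0.2, -0.0]
gripper_width: 1.001
```

>>> step_arm:
  targets:
    - [0,0,25,0,0]
    - [0,0,50,0,0]
    - [0,0,70,0,0]
    - [0,0,80,0,0]
    - [0,0,80,0,0]
    - [0,0,80,0,0]

```text
t: 2.27
eef_pos: [0.519, -0.089, 0.0243]
tool_rot: [-0.0, 0.761, -0.649, 0.0]
contact_force: [0.6, 0.3, 0.6]
gripper_width: 0.997
```

```bash
cat >> h.py <<'E'
def look(bot,tag,crop=(170,90,160,120)):
    for n in("top","side"):
        c=bot.read_camera(n);np.savez(f"{n}_{tag}.npz",**c)
        u,v,w,h=crop if n=="top" else (150,120,160,130)
        cr=cv2.cvtColor(c["frame"],cv2.COLOR_RGB2BGR)[v:v+h,u:u+w]
        cv2.imwrite(f"pics/{tag}_{n}.png",cv2.resize(cr,None,fx=4,fy=4,interpolation=cv2.INTER_CUBIC))
        m=boxfit(c,n);q=big(m,1)[0]
        cs,_=cv2.findContours(q.astype(np.uint8),0,cv2.CHAIN_APPROX_NONE);k=max(cs,key=len)[:,0]
        r=cv2.minAreaRect((cast(c,k,0.055)[:,:2]*1000).astype(np.float32));print(n,r,"gf",gf(np.array(r[0])/1000))
    a=cv2.imread(f"pics/{tag}_top.png");b=cv2.imread(f"pics/{tag}_side.png")
E
python3 - <<'E'
from h import *
from station import bot
look(bot,"a1");o=bot.get_obs();plan(o,[.518,-.089,.020],-80.8);print(o["eef_pos"],gf(o["eef_pos"]),o["contact_force"],Rt(o).as_matrix().round(3))
E
```

```text
top ((608.249755859375, -32.64495849609375), (53.58308029174805, 96.41924285888672), 87.56031036376953) gf [-134.79555238 -144.55317927]
side ((604.5869140625, -35.10382080078125), (66.08563232421875, 105.0971450805664), 85.66136169433594) gf [-138.80440218 -146.39479192]
cur yaw -80.9614171545853 spin -0.16141715458530825 shift [-0.4  1.6  4.9]
[ 0.5196214  -0.08911351  0.0249508 ] [-231.31207735 -186.12532397] [ 0.3534855  -0.28969956  0.38135005] [[ 0.157 -0.988  0.003]
 [-0.988 -0.157 -0.   ]
 [ 0.001 -0.003 -1.   ]]
```

View pics/a1_side.png

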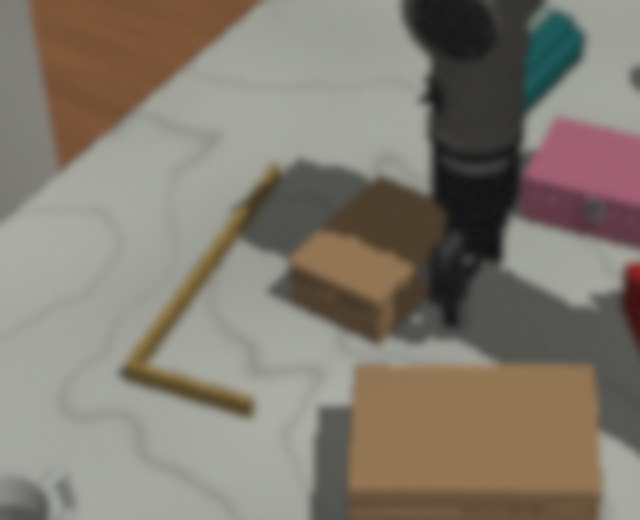

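View pics/a1_top.png

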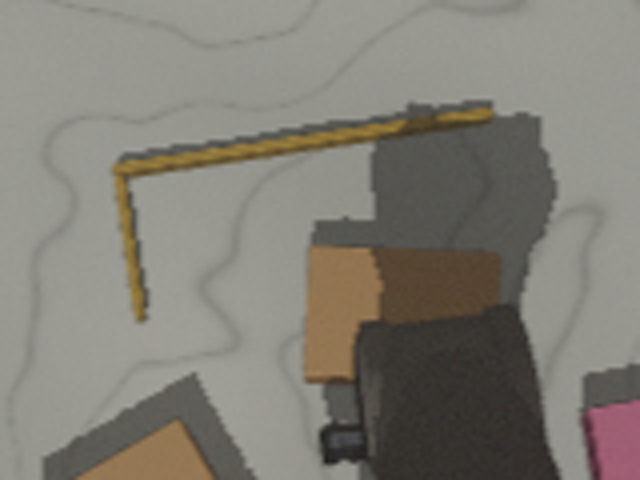

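Pic a1: the open hand is behind the latch side (finger at top crop (345,440)), the box is undisturbed, and the fingers straddle the latch. I start pushing towards the long rail.

>>> step_arm:
  targets:
    - [0,-5,4,0,0]
    - [0,-10,4,0,0]
    - [0,-15,4,0,0]
    - [0,-20,4,0,0]
    - [0,-24,4,0,0]
    - [0,-28,4,0,0]
    - [0,-32,4,0,0]
    - [0,-36,4,0,0]
    - [0,-40,4,0,0]
    - [0,-44,4,0,0]
    - [0,-48,4,0,0]
    - [0,-52,4,0,0]
    - [0,-56,4,0,0]
    - [0,-60,4,0,0]
    - [0,-64,4,0,0]
    - [0,-68,4,0,0]
    - [0,-70,4,0,0]
    - [0,-70,4,0,0]

```text
t: 3.87
eef_pos: [0.5876, -0.0776, 0.0191]
tool_rot: [0.0, 0.761, -0.649, -0.0]
contact_force: [-2.6, 0.1, -0.6]
gripper_width: 1.0
```

```bash
sed -i 's/h\[...,2\]>90)/h[...,2]>45)/' h.py; python3 - <<'E'
from h import *
from station import bot
look(bot,"a2");o=bot.get_obs();print(o["eef_pos"],gf(o["eef_pos"]),o["contact_force"])
E
```

```text
top ((643.6884155273438, -10.687543869018555), (90.86177825927734, 34.83810043334961), 0.3064573407173157) gf [ -96.30218871 -128.544194  ]
side ((659.3057861328125, -53.69237518310547), (88.91709899902344, 157.4034423828125), 26.089046478271484) gf [ -87.76137933 -173.49274632]
[ 0.58762724 -0.07755934  0.01921337] [-162.33374958 -185.59264082] [-3.24429592 -0.43715117 -0.41132584]
```

View pics/a2_side.png

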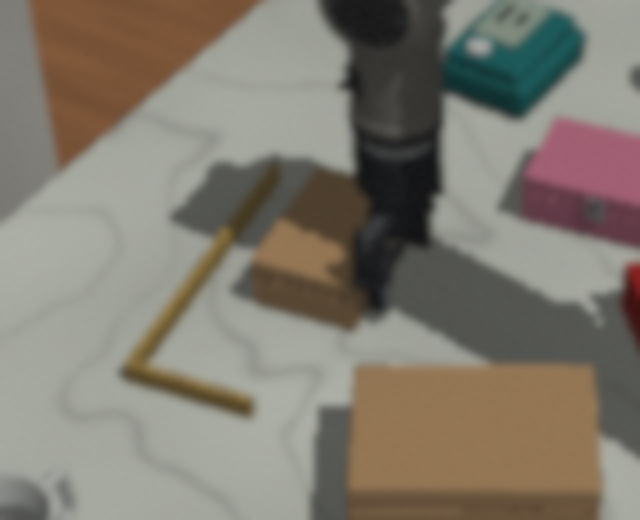

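View pics/a2_top.png

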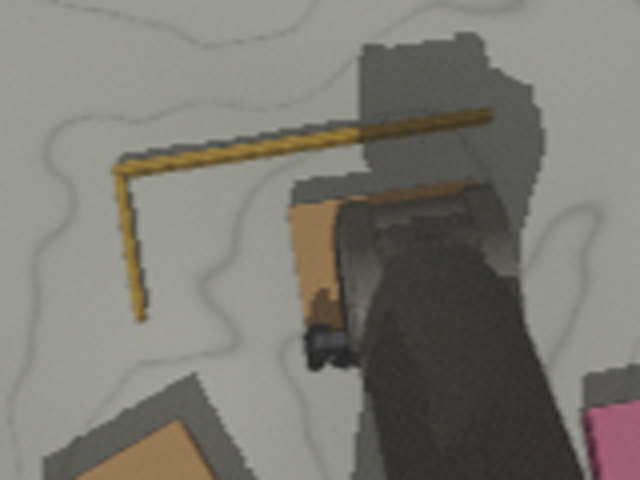

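Pic a2: the box (left edge at top crop (295,210)–(310,330)) has turned parallel to the rail and is sliding at about 3 N. I continue.

>>> step_arm:
  targets:
    - [0,-4,0,0,0]
    - [0,-8,0,0,0]
    - [0,-12,0,0,0]
    - [0,-16,0,0,0]
    - [0,-20,0,0,0]
    - [0,-24,0,0,0]
    - [0,-28,0,0,0]
    - [0,-32,0,0,0]
    - [0,-36,0,0,0]
    - [0,-38,0,0,0]
    - [0,-40,0,0,0]
    - [0,-41,0,0,0]
    - [0,-42,0,0,0]

```text
t: 5.05
eef_pos: [0.6288, -0.0714, 0.0193]
tool_rot: [0.0, 0.761, -0.649, -0.0]
contact_force: [-5.9, -0.4, 0.3]
gripper_width: 1.001
```

```bash
python3 - <<'E'
from h import *
from station import bot
look(bot,"a3");o=bot.get_obs();print(o["eef_pos"],gf(o["eef_pos"]),o["contact_force"])
E
```

```text
top ((683.4407348632812, -4.589752197265625), (92.47221374511719, 29.634096145629883), 7.824550628662109) gf [ -56.0863105  -128.88049073]
side ((692.8795166015625, -51.640846252441406), (94.20577239990234, 154.8565673828125), 17.418075561523438) gf [ -54.29153154 -176.83541562]
[ 0.62902915 -0.07134418  0.01935967] [-120.47073227 -186.07682059] [-4.23932414 -0.04661437 -0.47139593]
```

View pics/a3_side.png

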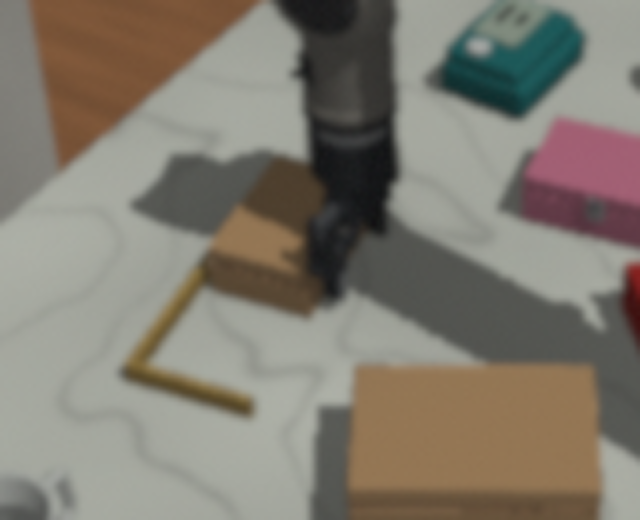

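View pics/a3_top.png

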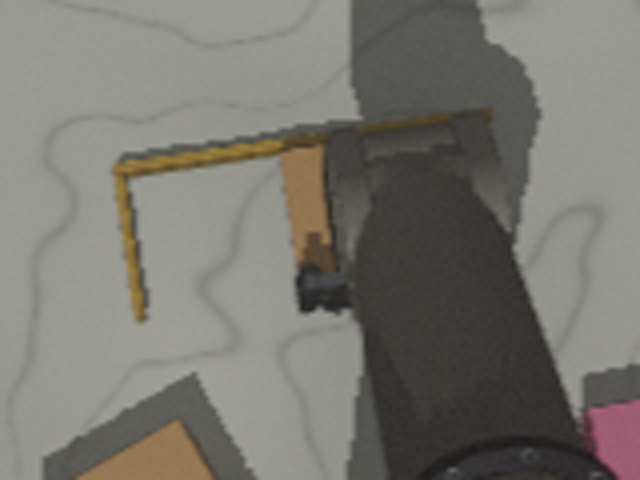

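Pic a3: the box back is a few mm short of the long rail (side crop (205,265)). I continue gently, watching the force.

>>> step_arm:
  targets:
    - [0,-1,0,0,0]
    - [0,-2,0,0,0]
    - [0,-3,0,0,0]
    - [0,-4,0,0,0]
    - [0,-4,0,0,0]

```text
t: 5.57
eef_pos: [0.6329, -0.0708, 0.0193]
tool_rot: [-0.0, 0.761, -0.649, 0.0]
contact_force: [-3.9, -1.1, -0.4]
gripper_width: 1.0
```

>>> step_arm:
  targets:
    - [0,-1,0,0,0]
    - [0,-2,0,0,0]
    - [0,-2,0,0,0]

```text
t: 5.82
eef_pos: [0.6349, -0.0705, 0.0193]
tool_rot: [-0.0, 0.761, -0.649, 0.0]
contact_force: [-4.3, 0.1, -0.7]
gripper_width: 0.999
```

>>> step_arm:
  targets:
    - [0,-1,0,0,0]
    - [0,-1,0,0,0]

```text
t: 5.98
eef_pos: [0.6358, -0.0704, 0.0193]
tool_rot: [0.0, 0.761, -0.649, -0.0]
contact_force: [-4.5, -1.0, -0.0]
gripper_width: 1.001
```

>>> step_arm:
  targets:
    - [0,-1,0,0,0]
    - [0,-2,0,0,0]
    - [0,-2,0,0,0]

```text
t: 6.23
eef_pos: [0.6379, -0.07, 0.0193]
tool_rot: [-0.0, 0.761, -0.649, 0.0]
contact_force: [-5.3, -1.2, 0.6]
gripper_width: 1.0
```

>>> step_arm:
  targets:
    - [0,-1,0,0,0]
    - [0,-1,0,0,0]

```text
t: 6.4
eef_pos: [0.6381, -0.07, 0.0193]
tool_rot: [0.001, 0.761, -0.649, -0.0]
contact_force: [-6.8, -0.8, 2.2]
gripper_width: 1.002
```

>>> step_arm:
  targets:
    - [0,-1,0,0,0]
    - [0,-1,0,0,0]

```text
t: 6.57
eef_pos: [0.6382, -0.0702, 0.0191]
tool_rot: [0.001, 0.761, -0.649, -0.001]
contact_force: [-9.9, -1.7, 3.6]
gripper_width: 1.002
```

Contact: the position has stalled and the force is rising to 10 N. I back off and lift clear.

>>> step_arm:
  targets:
    - [0,10,0,0,0]
    - [0,30,0,0,0]
    - [0,50,0,0,0]
    - [0,50,-30,0,0]
    - [0,50,-70,0,0]
    - [0,70,-100,0,0]
    - [0,90,-100,0,0]
    - [40,90,-100,0,0.3]
    - [80,90,-100,0,0.5]
    - [120,90,-100,0,0.5]
    - [160,80,-100,0,0.5]
    - [160,80,-100,0,0.5]

```text
t: 7.57
eef_pos: [0.5882, -0.251, 0.1208]
tool_rot: [0.0, 0.757, -0.653, 0.005]
contact_force: [0.2, -1.6, -0.6]
gripper_width: 0.501
```

```bash
python3 - <<'E'
from h import *
from station import bot
look(bot,"b1");o=bot.get_obs();print(o["eef_pos"],gf(o["eef_pos"]),o["contact_force"],o["gripper_width"])
E
```

```text
top ((698.35400390625, -58.725914001464844), (97.6014175415039, 139.3320770263672), 9.09314250946045) gf [ -50.02023564 -184.70461047]
side ((692.3997802734375, -57.230445861816406), (101.23542785644531, 154.18795776367188), 9.038647651672363) gf [ -55.6587685  -182.27641129]
[ 0.58718281 -0.24269903  0.11994833] [-189.1751949 -348.5369601] [ 0.78498217  1.07599341 -0.24256547] 0.49787144241131404
```

View pics/b1_side.png

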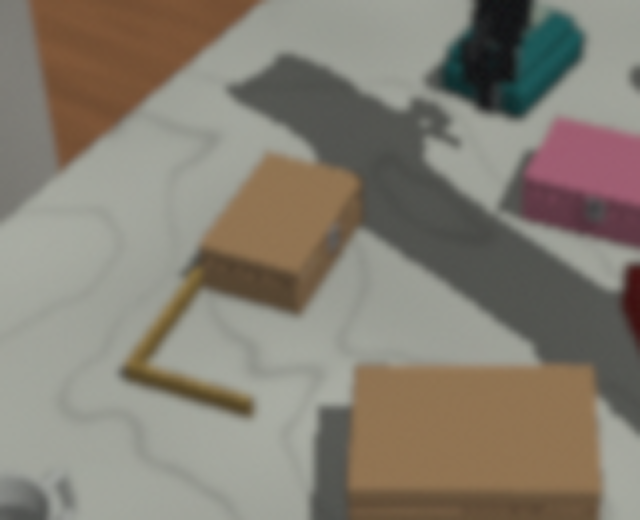

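View pics/b1_top.png

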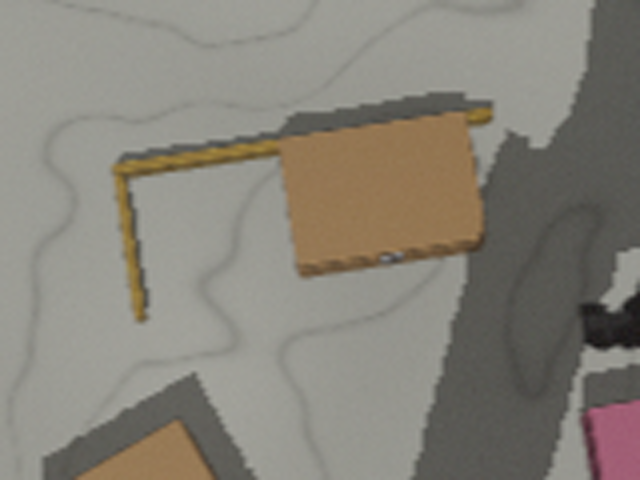

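Pic b1: the back is flush along the long rail (box from top crop (280,140) to (470,115)) at yaw 9.1°, level with the rail's 9.2°. About 115 mm remains to the short rail. I plan the end push with the jaws turned 90°.

```bash
python3 - <<'E'
from h import *
from station import bot
o=bot.get_obs();print(o["q"]);p=CORNER-.050*GX-.293*GY;print(p)
plan(o,[*p,.12],9.2);plan(o,[*p,.027],9.2);print(gf([.6381,-.0700]))
E
```

```text
[ 0.43052405  0.56292868 -0.18641853  1.75616995  0.13471427  0.83067032
 -1.23504296]
[ 0.71568837 -0.16562499]
cur yaw -81.16899362621572 spin -90.36899362621573 shift [ -56.4 -138.8    0.4]
cur yaw -81.16899362621572 spin -90.36899362621573 shift [ -56.6 -138.5   93.4]
[-111.30166227 -186.2001879 ]
```

>>> step_arm:
  targets:
    - [-5,-12,0,-7,0.5]
    - [-10,-24,0,-14,0.5]
    - [-15,-36,0,-21,0.5]
    - [-20,-48,0,-28,0.5]
    - [-25,-60,0,-35,0.5]
    - [-30,-72,0,-42,0.5]
    - [-35,-84,0,-49,0.5]
    - [-40,-96,0,-56,0.5]
    - [-45,-108,0,-63,0.5]
    - [-50,-120,0,-70,0.5]
    - [-54,-132,0,-77,0.5]
    - [-56,-138,0,-84,0.5]
    - [-56,-139,0,-90,0.5]
    - [-56,-139,0,-90,0.5]
    - [-56,-139,20,-90,0.5]
    - [-56,-139,20,-90,0.5]

```text
t: 9.0
eef_pos: [0.7128, -0.1618, 0.0967]
tool_rot: [-0.001, 0.997, 0.078, -0.001]
contact_force: [-1.0, 0.1, -2.0]
gripper_width: 0.496
```

```bash
python3 - <<'E'
from h import *
from station import bot
look(bot,"b2");o=bot.get_obs();print(o["eef_pos"],gf(o["eef_pos"]),o["contact_force"],o["gripper_width"]);p=CORNER-.050*GX-.293*GY
plan(o,[*p,.027],9.2)
E
```

```text
top ((698.5768432617188, -58.92350769042969), (97.48261260986328, 138.74493408203125), 9.206766128540039) gf [ -49.83185434 -184.93529018]
side ((692.7371215820312, -56.57146453857422), (103.29925537109375, 158.47337341308594), 10.689610481262207) gf [ -55.22040794 -181.67984145]
[ 0.7137521  -0.16224906  0.09893478] [ -51.37162164 -289.35792957] [-0.48941678 -0.49347453  0.53053132] 0.5030663722539788
cur yaw 8.98180063599777 spin -0.2181993640022295 shift [ 1.5  3.7 71.9]
```

View pics/b2_side.png

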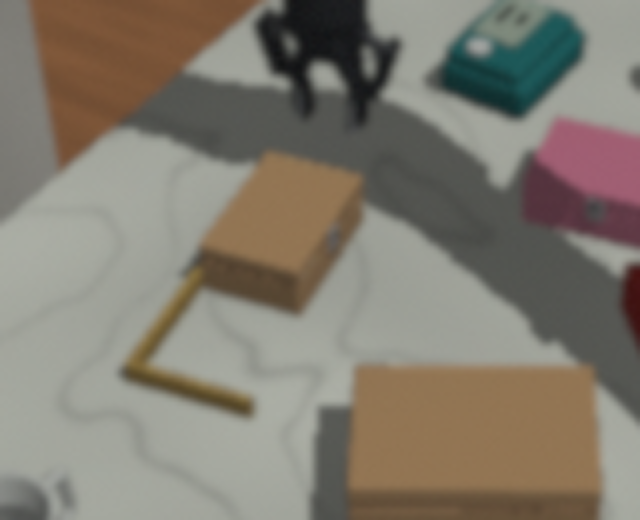

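View pics/b2_top.png

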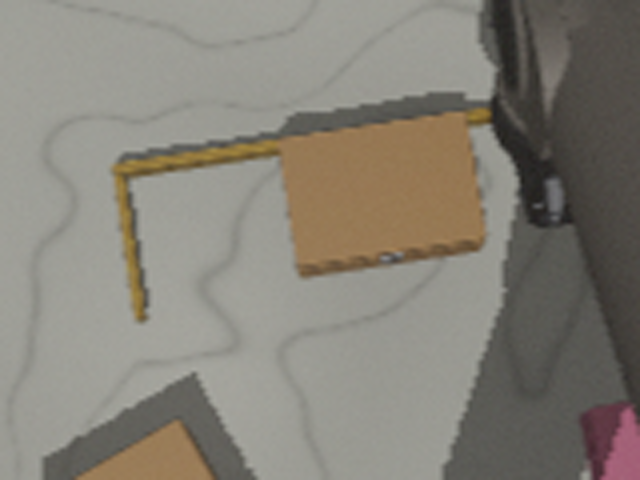

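>>> step_arm:
  targets:
    - [0,3,20,0,0.5]
    - [0,3,40,0,0.5]
    - [0,3,60,0,0.5]
    - [0,3,70,0,0.5]
    - [0,3,70,0,0.5]
    - [0,3,70,0,0.5]

```text
t: 9.6
eef_pos: [0.7151, -0.1657, 0.0299]
tool_rot: [-0.0, 0.997, 0.079, 0.0]
contact_force: [0.8, -0.9, 0.5]
gripper_width: 0.502
```

```bash
python3 - <<'E'
from h import *
from station import bot
look(bot,"b3");o=bot.get_obs();print(o["eef_pos"],gf(o["eef_pos"]),o["contact_force"],o["gripper_width"])
E
```

```text
top ((698.4481811523438, -58.9422607421875), (97.68062591552734, 138.77923583984375), 9.179597854614258) gf [ -49.96185964 -184.93323135]
side ((695.0791625976562, -57.61616516113281), (100.65127563476562, 154.712646484375), 10.007214546203613) gf [ -53.0755223  -183.08555162]
[ 0.71606098 -0.16589344  0.03116442] [ -49.67510488 -293.32457824] [ 1.17874731 -0.07501941  0.94816827] 0.5004118886816752
```

View pics/b3_side.png

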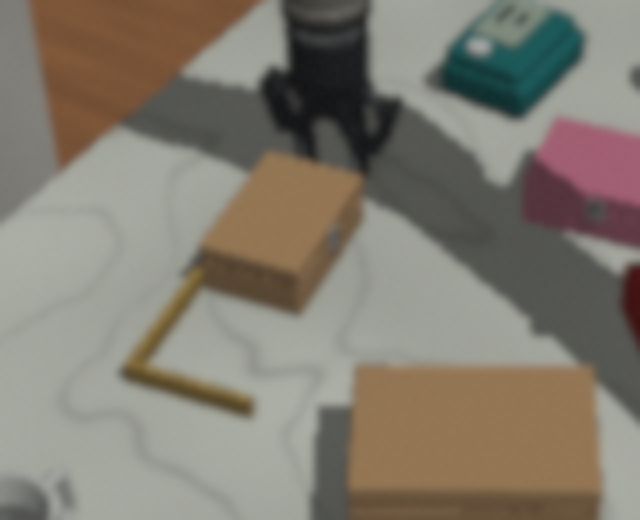

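Pic b3: the half-open fingers are just outside the box's far end, inside the rail line (tips at side crop (315,160) and (362,165)). I push along the rail.

>>> step_arm:
  targets:
    - [0,-4,4,0,0.5]
    - [0,-8,4,0,0.5]
    - [0,-12,4,0,0.5]
    - [0,-16,4,0,0.5]
    - [0,-20,4,0,0.5]
    - [0,-24,4,0,0.5]
    - [0,-28,4,0,0.5]
    - [0,-32,4,0,0.5]
    - [0,-36,4,0,0.5]
    - [0,-40,4,0,0.5]
    - [0,-44,4,0,0.5]
    - [0,-48,4,0,0.5]
    - [0,-52,4,0,0.5]
    - [0,-56,4,0,0.5]
    - [0,-60,4,0,0.5]
    - [0,-60,4,0,0.5]

```text
t: 11.03
eef_pos: [0.7055, -0.1081, 0.0255]
tool_rot: [0.001, 0.997, 0.078, 0.0]
contact_force: [0.2, -3.5, 0.5]
gripper_width: 0.5
```

```bash
python3 - <<'E'
from h import *
from station import bot
look(bot,"b4");o=bot.get_obs();print(o["eef_pos"],gf(o["eef_pos"]),o["contact_force"],o["gripper_width"])
E
```

```text
top ((693.1143188476562, -26.758773803710938), (97.33832550048828, 140.2493438720703), 8.822091102600098) gf [ -50.08157444 -152.31096002]
side ((690.4229736328125, -24.72478485107422), (101.21602630615234, 161.8043670654297), 9.376893997192383) gf [ -52.41310233 -149.87284029]
[ 0.70547624 -0.10801226  0.02550435] [ -50.86958009 -234.495663  ] [-0.13965614 -4.73966295  1.47191118] 0.49855561231587836
```

View pics/b4_side.png

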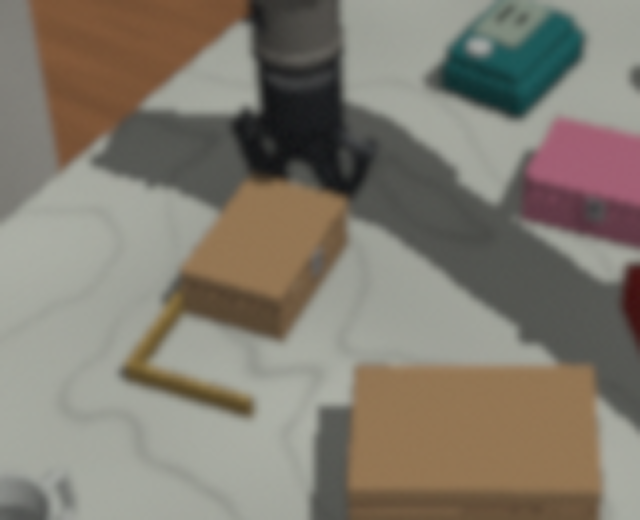

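View pics/b4_top.png

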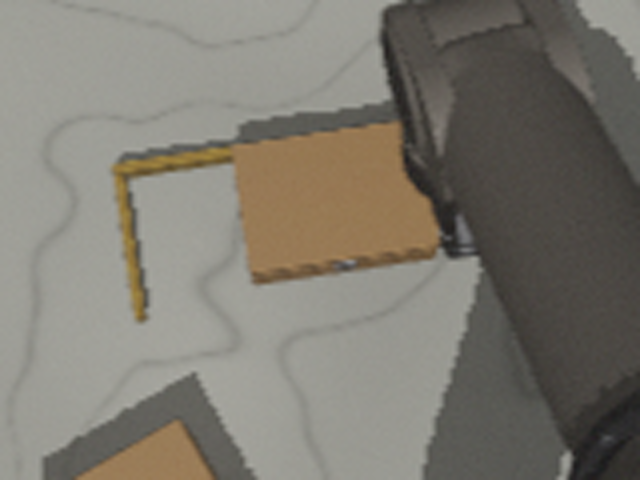

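Pic b4: the box slides along the rail, still flush (yaw about 9°), and its leading end at top crop (240,155) has about 82 mm to go.

>>> step_arm:
  targets:
    - [0,-4,0,0,0.5]
    - [0,-8,0,0,0.5]
    - [0,-12,0,0,0.5]
    - [0,-16,0,0,0.5]
    - [0,-20,0,0,0.5]
    - [0,-24,0,0,0.5]
    - [0,-28,0,0,0.5]
    - [0,-32,0,0,0.5]
    - [0,-36,0,0,0.5]
    - [0,-40,0,0,0.5]
    - [0,-44,0,0,0.5]
    - [0,-48,0,0,0.5]
    - [0,-52,0,0,0.5]
    - [0,-56,0,0,0.5]
    - [0,-60,0,0,0.5]
    - [0,-64,0,0,0.5]
    - [0,-67,0,0,0.5]
    - [0,-70,0,0,0.5]
    - [0,-70,0,0,0.5]

```text
t: 12.72
eef_pos: [0.6945, -0.0389, 0.0255]
tool_rot: [0.001, 0.997, 0.079, -0.0]
contact_force: [0.1, -6.0, 1.3]
gripper_width: 0.5
```

```bash
python3 - <<'E'
from h import *
from station import bot
look(bot,"b5");o=bot.get_obs();print(o["eef_pos"],gf(o["eef_pos"]),o["contact_force"],o["gripper_width"])
E
```

```text
top ((681.9505004882812, 42.8226432800293), (97.60558319091797, 139.8674774169922), 9.093003273010254) gf [-49.97702479 -81.8397353 ]
side ((678.1502685546875, 43.10862350463867), (102.26191711425781, 158.4681854248047), 11.209089279174805) gf [-53.68264869 -80.94984825]
[ 0.69444838 -0.03893893  0.02540327] [ -50.7120476  -164.54772731] [-0.57456318 -5.34982913  1.65826032] 0.4986721300325409
```

View pics/b5_top.png

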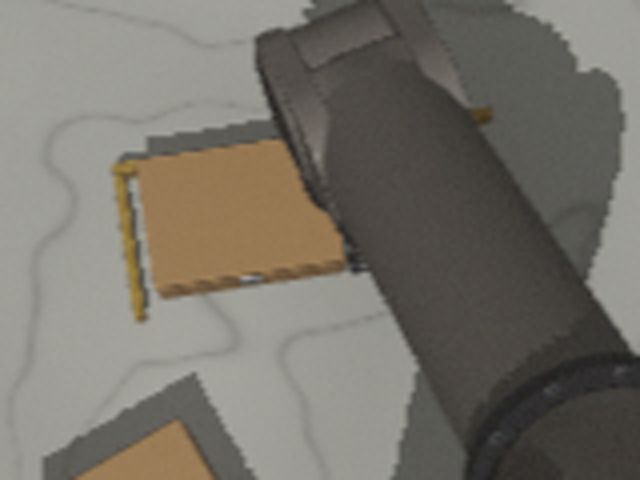

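Pic b5: about 10 mm is left to the short rail (top crop, rail at (130,220), box edge at (140,165)).

>>> step_arm:
  targets:
    - [0,-2,0,0,0.5]
    - [0,-4,0,0,0.5]
    - [0,-6,0,0,0.5]
    - [0,-7,0,0,0.5]
    - [0,-8,0,0,0.5]
    - [0,-8,0,0,0.5]

```text
t: 13.32
eef_pos: [0.6933, -0.0317, 0.0254]
tool_rot: [0.001, 0.997, 0.078, -0.0]
contact_force: [0.5, -6.1, 2.2]
gripper_width: 0.499
```

>>> step_arm:
  targets:
    - [0,-1,0,0,0.5]
    - [0,-2,0,0,0.5]
    - [0,-2,0,0,0.5]

```text
t: 13.57
eef_pos: [0.693, -0.0299, 0.0254]
tool_rot: [0.001, 0.997, 0.078, -0.0]
contact_force: [0.3, -7.0, 2.3]
gripper_width: 0.496
```

>>> step_arm:
  targets:
    - [0,-1,0,0,0.5]
    - [0,-1,0,0,0.5]

```text
t: 13.73
eef_pos: [0.6928, -0.029, 0.0254]
tool_rot: [0.001, 0.997, 0.078, -0.0]
contact_force: [0.9, -6.4, 2.1]
gripper_width: 0.5
```

>>> step_arm:
  targets:
    - [0,-1,0,0,0.5]
    - [0,-1,0,0,0.5]

```text
t: 13.9
eef_pos: [0.6927, -0.0281, 0.0254]
tool_rot: [0.001, 0.997, 0.078, -0.0]
contact_force: [0.2, -8.0, 2.3]
gripper_width: 0.505
```

>>> step_arm:
  targets:
    - [0,-1,0,0,0.5]
    - [0,-1,0,0,0.5]

```text
t: 14.07
eef_pos: [0.6925, -0.0271, 0.0254]
tool_rot: [0.001, 0.997, 0.078, -0.0]
contact_force: [-1.2, -6.4, 2.8]
gripper_width: 0.505
```

>>> step_arm:
  targets:
    - [0,-1,0,0,0.5]
    - [0,-1,0,0,0.5]

```text
t: 14.23
eef_pos: [0.6925, -0.0267, 0.0254]
tool_rot: [0.002, 0.997, 0.078, -0.0]
contact_force: [0.8, -7.8, 2.3]
gripper_width: 0.502
```

>>> step_arm:
  targets:
    - [0,-1,0,0,0.5]
    - [0,-1,0,0,0.5]

```text
t: 14.4
eef_pos: [0.6924, -0.0267, 0.0254]
tool_rot: [0.002, 0.997, 0.078, -0.0]
contact_force: [1.1, -10.3, 2.4]
gripper_width: 0.505
```

>>> step_arm:
  targets:
    - [0,-1,0,0,0.5]
    - [0,-1,0,0,0.5]

```text
t: 14.57
eef_pos: [0.6925, -0.0267, 0.0255]
tool_rot: [0.003, 0.997, 0.078, 0.0]
contact_force: [0.8, -12.6, 2.9]
gripper_width: 0.505
```

```bash
python3 - <<'E'
from h import *
from station import bot
look(bot,"b6");o=bot.get_obs();print(o["eef_pos"],gf(o["eef_pos"]),o["contact_force"],o["gripper_width"])
E
```

```text
top ((680.0594482421875, 54.97533416748047), (97.4990234375, 140.3024444580078), 9.093003273010254) gf [-49.90076439 -69.54102973]
side ((676.201416015625, 55.27105712890625), (103.39958190917969, 156.1773223876953), 9.703987121582031) gf [-53.66188737 -68.63228409]
[ 0.69244533 -0.02668691  0.02546018] [ -50.73046326 -152.13305829] [  1.34505417 -10.90408635   2.13296769] 0.49715093390780574
```

View pics/b6_top.png

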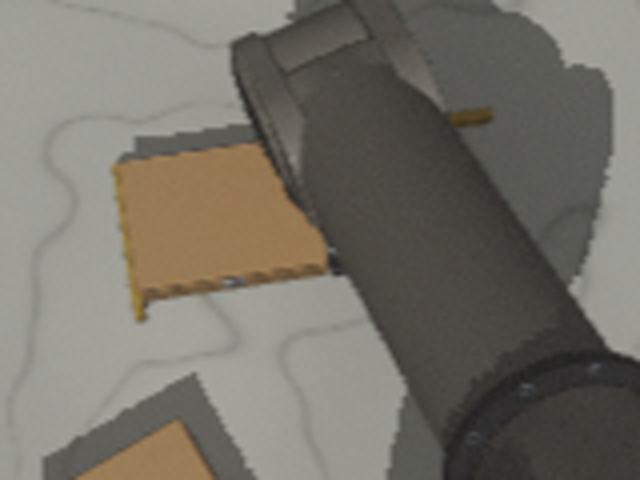

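View pics/b6_side.png

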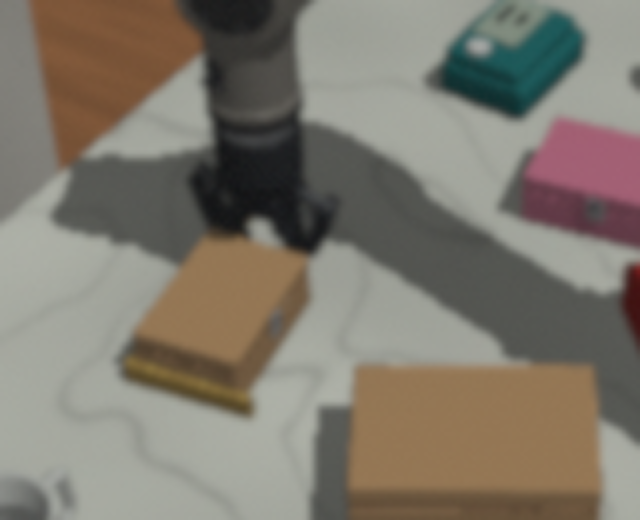

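Pic b6: home. The end is on the short rail (side crop (125,360)–(250,400)), the stall force is 12 N, and yaw is unchanged. I back off, lift, look, and then do a light seating press on the latch side.

>>> step_arm:
  targets:
    - [0,10,0,0,0.5]
    - [0,25,0,0,0.5]
    - [0,45,0,0,0.5]
    - [0,60,-10,0,0.5]
    - [0,60,-40,0,0.5]
    - [0,60,-70,0,0.5]
    - [0,60,-100,0,0.5]
    - [-30,70,-115,7,0.3]
    - [-60,80,-115,14,0]
    - [-90,80,-115,21,0]
    - [-115,80,-115,28,0]
    - [-130,80,-115,35,0]
    - [-130,80,-115,42,0]
    - [-130,80,-115,49,0]
    - [-130,80,-115,56,0]
    - [-130,80,-115,63,0]
    - [-130,80,-115,70,0]
    - [-130,80,-115,77,0]
    - [-130,80,-115,84,0]
    - [-130,80,-115,90,0]

```text
t: 16.33
eef_pos: [0.5762, -0.1209, 0.1402]
tool_rot: [-0.0, 0.759, -0.651, -0.0]
contact_force: [0.7, -0.1, -0.3]
gripper_width: 1.001
```

```bash
python3 - <<'E'
from h import *
from station import bot
look(bot,"c1");o=bot.get_obs();print(o["t"],o["eef_pos"],gf(o["eef_pos"]),o["contact_force"],o["gripper_width"],o["q"])
t=dict(np.load("top0.npz"));P=pts(t);m=beech(t)&(P[...,0]<.545)&(P[...,0]>.25)&(P[...,2]>.06)&(P[...,2]<.1);q=P[big(m,1)[0]];
cs,_=cv2.findContours(big(m,1)[0].astype(np.uint8),0,2);z=np.median(q[:,2]);r=cv2.minAreaRect((cast(t,max(cs,key=len)[:,0],z)[:,:2]*1000).astype(np.float32));print("big",z,r,cv2.boxPoints(r))
for g in(-.130,-.128):
    p=CORNER+g*GX-.070*GY;print(p);plan(o,[*p,.12],-80.8)
E
```

```text
top ((680.1619262695312, 56.25799560546875), (96.8993911743164, 138.6153564453125), 9.075167655944824) gf [-49.59453118 -68.29125242]
side ((675.2954711914062, 57.574462890625), (98.94750213623047, 152.65245056152344), 9.038641929626465) gf [-54.18790712 -66.2136652 ]
16.4333 [ 0.57620116 -0.1208401   0.14020702] [-180.53262304 -226.48983085] [-0.93895769  0.01614416 -0.11713991] 0.9999316257620093 [ 0.27872502  0.47706908 -0.23020922  1.85324118  0.14187903  0.8271718
 -1.43612419]
big 0.07513341164909351 ((415.43768310546875, 91.01405334472656), (189.22442626953125, 129.78196716308594), 30.685747146606445) [[300.9574     98.5356   ]
 [367.1889    -13.0742035]
 [529.91797    83.49251  ]
 [463.68646   195.10231  ]]
[0.60106397 0.04171591]
cur yaw -80.96955322202935 spin -0.16955322202935008 shift [-156.6  -50.1   20.3]
[0.60303824 0.04203567]
cur yaw -80.96955322202935 spin -0.16955322202935008 shift [-156.6  -52.1   20.3]
```

View pics/c1_top.png

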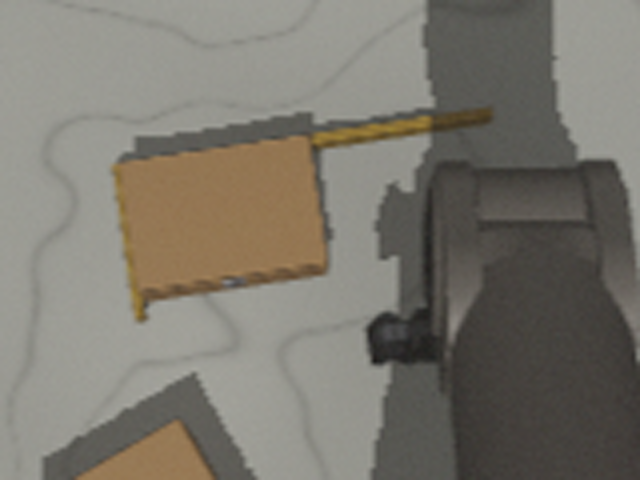

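View pics/c1_side.png

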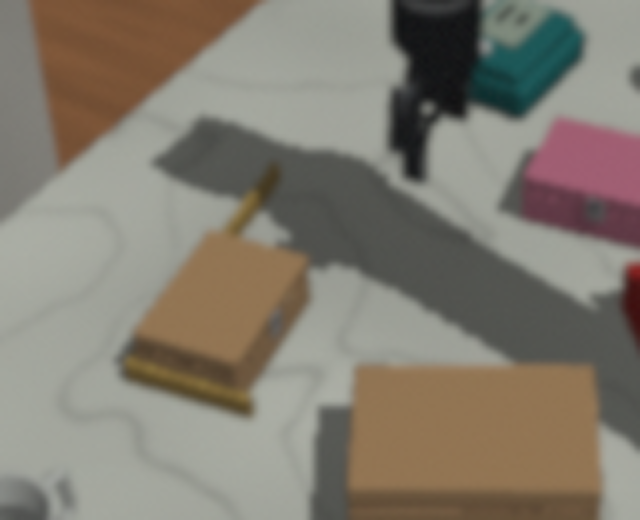

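Pic c1: the box is in the corner on both rails (top crop: left edge along rail (120,165)–(140,310), top edge along the long rail to (315,140)). Now the light press on the latch side, fingers straddling the latch.

>>> step_arm:
  targets:
    - [-30,-10,0,0,0]
    - [-60,-20,0,0,0]
    - [-90,-30,0,0,0]
    - [-120,-40,0,0,0]
    - [-140,-48,0,0,0]
    - [-152,-50,0,0,0]
    - [-152,-50,0,0,0]
    - [-152,-50,25,0,0]
    - [-152,-50,50,0,0]
    - [-152,-50,75,0,0]
    - [-152,-50,95,0,0]
    - [-152,-50,110,0,0]
    - [-152,-50,120,0,0]
    - [-152,-50,120,0,0]
    - [-152,-50,120,0,0]

```text
t: 17.68
eef_pos: [0.6014, 0.0353, 0.0202]
tool_rot: [0.0, 0.76, -0.649, -0.0]
contact_force: [0.9, 0.5, 0.2]
gripper_width: 1.002
```

```bash
python3 - <<'E'
from h import *
from station import bot
look(bot,"c2");o=bot.get_obs();print(o["t"],o["eef_pos"],gf(o["eef_pos"]),o["contact_force"],o["gripper_width"])
E
```

```text
top ((681.8072509765625, 52.061302185058594), (94.25167846679688, 130.20603942871094), 8.684220314025879) gf [-48.64134382 -72.69701715]
side ((675.4684448242188, 56.05132293701172), (103.39097595214844, 147.21376037597656), 7.027917385101318) gf [-54.26067999 -67.74486711]
17.7833 [0.60242931 0.03616458 0.02139466] [-129.53977195  -75.69821064] [0.57747521 0.34751211 0.38358535] 0.9968988500875592
```

View pics/c2_side.png

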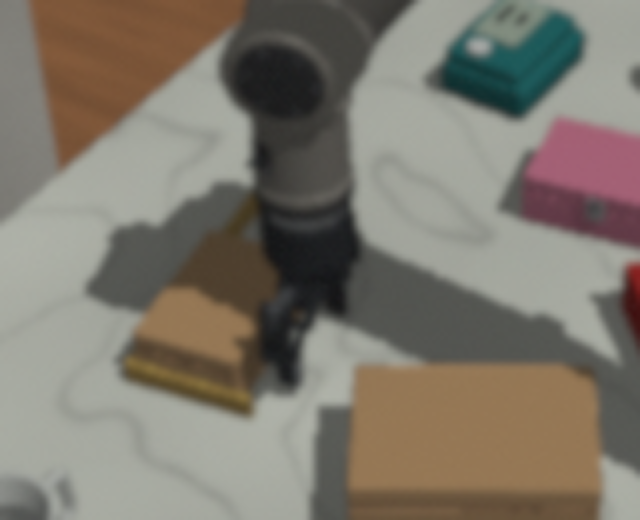

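Pic c2: the fingers are free in front of the latch side (tip at side crop (288,380)), clear of the short rail and the big box.

>>> step_arm:
  targets:
    - [0,-3,0,0,0]
    - [0,-6,0,0,0]
    - [0,-9,0,0,0]
    - [0,-12,0,0,0]
    - [0,-14,0,0,0]
    - [0,-15,0,0,0]
    - [0,-16,0,0,0]
    - [0,-16,0,0,0]

```text
t: 18.45
eef_pos: [0.6175, 0.0393, 0.0202]
tool_rot: [-0.0, 0.761, -0.649, -0.0]
contact_force: [0.3, 0.9, 0.4]
gripper_width: 0.996
```

>>> step_arm:
  targets:
    - [0,-1,0,0,0]
    - [0,-1,0,0,0]

```text
t: 18.62
eef_pos: [0.6184, 0.0394, 0.0203]
tool_rot: [-0.0, 0.761, -0.649, 0.0]
contact_force: [-0.3, -1.0, 0.2]
gripper_width: 1.0
```

>>> step_arm:
  targets:
    - [0,-1,0,0,0]
    - [0,-1,0,0,0]

```text
t: 18.78
eef_pos: [0.6195, 0.0395, 0.0203]
tool_rot: [-0.0, 0.761, -0.649, 0.0]
contact_force: [-0.3, -0.9, 0.1]
gripper_width: 0.999
```

>>> step_arm:
  targets:
    - [0,-1,0,0,0]
    - [0,-1,0,0,0]

```text
t: 18.95
eef_pos: [0.6203, 0.0397, 0.0203]
tool_rot: [0.0, 0.761, -0.649, -0.0]
contact_force: [-0.5, 0.3, 0.3]
gripper_width: 1.001
```

>>> step_arm:
  targets:
    - [0,-1,0,0,0]
    - [0,-1,0,0,0]

```text
t: 19.12
eef_pos: [0.6203, 0.0396, 0.0199]
tool_rot: [0.001, 0.761, -0.649, -0.001]
contact_force: [-3.0, -0.0, 0.4]
gripper_width: 0.999
```

>>> step_arm:
  targets:
    - [0,-1,0,0,0]
    - [0,-1,0,0,0]

```text
t: 19.28
eef_pos: [0.6204, 0.0395, 0.0197]
tool_rot: [0.002, 0.761, -0.649, -0.001]
contact_force: [-5.5, -1.2, 2.5]
gripper_width: 1.001
```

>>> step_arm:
  targets:
    - [0,-1,0,0,0]
    - [0,-1,0,0,0]

```text
t: 19.45
eef_pos: [0.6205, 0.0394, 0.0194]
tool_rot: [0.003, 0.761, -0.649, -0.002]
contact_force: [-7.4, -1.1, 2.7]
gripper_width: 0.998
```

It stalled at once at the same depth as before, so the back was already flush. I retreat clear.

>>> step_arm:
  targets:
    - [0,5,0,0,0]
    - [0,12,0,0,0]
    - [0,20,0,0,0]
    - [0,20,-20,0,0]
    - [0,20,-50,0,0]
    - [0,20,-80,0,0]
    - [0,20,-120,0,0]
    - [0,20,-150,0,0]
    - [40,40,-180,0,0]
    - [80,50,-180,0,0]
    - [120,60,-180,0,0]
    - [160,60,-180,0,0]
    - [200,60,-180,0,0]
    - [240,60,-180,0,0]
    - [240,60,-180,0,0]
    - [240,60,-180,0,0]
    - [240,60,-180,0,0]

```text
t: 20.87
eef_pos: [0.6014, -0.2063, 0.2002]
tool_rot: [-0.0, 0.76, -0.65, -0.0]
contact_force: [1.0, 1.1, -0.6]
gripper_width: 1.0
```

```bash
python3 - <<'E'
from h import *
from station import bot
look(bot,"d1");o=bot.get_obs();print(o["t"],o["eef_pos"],o["contact_force"])
c=dict(np.load("top_d1.npz"));a=dict(np.load("top0.npz"));cv2.imwrite("pics/d1_full.png",cv2.cvtColor(c["frame"],cv2.COLOR_RGB2BGR))
P=pts(c);m=boxfit(c,0);q=P[big(m,1)[0]];A=np.c_[q[:,:2],np.ones(len(q))];print("top plane",np.linalg.lstsq(A,q[:,2],rcond=None)[0],q[:,2].mean())
d=cv2.absdiff(c["frame"],a["frame"]).max(2)
for n,(u,v,w,h) in dict(jug=(75,135,75,50),mag=(90,205,75,40),mon=(350,130,60,45),tower=(390,203,38,28)).items(): print(n,np.percentile(d[v:v+h,u:u+w],[50,95,99]))
E
```

```text
top ((680.2194213867188, 55.393096923828125), (97.37696838378906, 137.33306884765625), 9.207008361816406) gf [-49.67605669 -69.15421766]
side ((675.46875, 56.953670501708984), (99.40428924560547, 151.0594482421875), 8.763999938964844) gf [-54.11611034 -66.8541759 ]
20.9667 [ 0.60184111 -0.20421696  0.20035244] [-0.29571525 -0.9320479  -0.4460342 ]
top plane [0.00717708 0.00217914 0.05045847] 0.05545196749157187
jug [13. 16. 17.]
mag [14. 16. 17.]
mon [15. 70. 79.]
tower [19. 80. 82.]
```

View pics/d1_full.png

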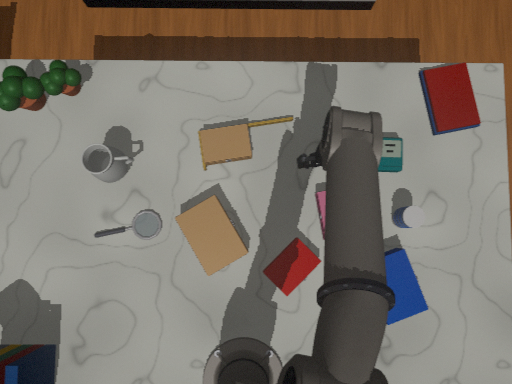

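View pics/d1_side.png

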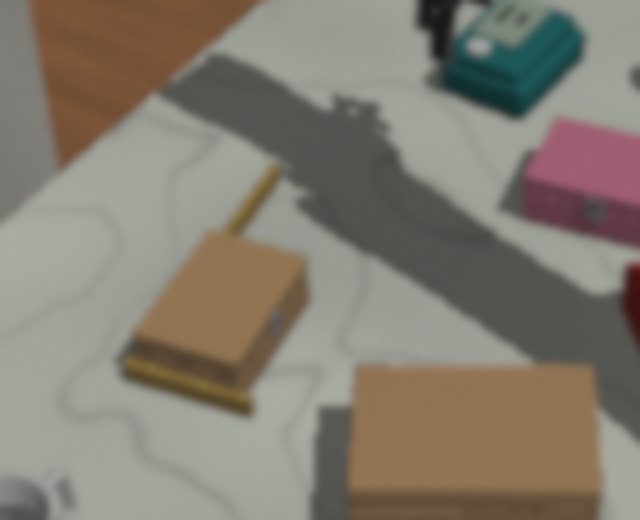

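Pic d1: the box sits in the corner at (225,144), latch side facing the robot and flat. The jug (100,160), magnifier (145,223), monitor (391,153) and tower (405,216) are where they were, and the hand is clear at 0.2 m height. I hand in.

```bash
python3 -c "
from station import bot
print(bot.hand_in())"
```

```text
the job is handed in; nothing more can be done
None
```

The box is home in the guard corner: its back is along the long rail, its end is against the short rail, and I've handed the job in.

**What I did:** I pushed the small beech box to the long rail with the open fingers either side of the latch. I then pushed its end along the rail to the short rail with the half-open fingers, and pressed lightly on the latch side to seat it. It was never pinched, and the last depth check shows its top level at 55 mm. The highest force I read was about 13 N, and the last move ended at about 21 s.

**Last checks:**
- **Stalls:** The hand stopped dead at both rails. The final press stalled at the same depth as the first one, so the back was already flush.
- **Pose:** The top camera puts the box at 9.2° against the rail's 9.2°. Its centre is 49.7 mm from the long rail and 69.2 mm from the short rail (nominal 48 and 70).
- **Disagreement:** The side camera gave 54 and 67 mm. It read a few mm further from the long rail than the top camera in almost every view, so I treated that as bias and trusted the contact and the top view.
- **Bystanders:** The jug and magnifier are unchanged. The monitor and pill tower look in place, but the arm and its shadow changed that part of the picture, so I judged them by eye only.
- **Hand:** It is clear, 0.2 m up and touching nothing.

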